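# Find the sealed case that rattles and present it

## Task

One of the three sealed grey parts cases in the rack has a part loose inside: pick them up one by one and shake each back and forth along its length until you find the one that rattles, setting every quiet case back in a nest of the rack. Hold the rattling case out level above the middle of the steel returns tray, about a hand's breadth up, and finish still holding it there, with the other two cases standing in the rack. Do not disturb the things standing about.

Things in the scene. Friction and masses are not known exactly. Their poses are not given: they have to be found in the camera images.
- rack: Fixed flat aluminium rack on the bench, 140 mm (its x) by 270 mm (its y), plate 6 mm thick, three nests 100 mm apart along its y. Origin at the centre of its underside, z up. Each nest corner has a 10 mm high angle above the plate, 16 mm along both sides, with 3 mm play all round the case; the middle of a case's long sides is open to the fingers.
- nest_1 (a point): Centre of the plate's upper face in the nest at the rack's -y end, 6 mm above the bench; axes as the rack. In each nest stands at the start, centred and upright, one of three sealed grey cases, alike outside: 110 mm long (rack's x), 50 mm wide (rack's y), 42 mm high, 0.33 to 0.47 kg in all. Which case rattles changes from run to run.
- nest_2 (a point): The same for the middle nest. In the case that rattles a 0.25 kg part slides almost freely up to 30 mm either way from the middle along the case's length: it runs to the leading end when a brisk stroke stops (or to the low end on a 10 degree tilt), knocks and stays there while level, so the held case's moment about its width shifts 0.07 N m from the middle.
- nest_3 (a point): The same for the nest at the rack's +y end. In the two quiet cases the contents are fixed at the middle, so nothing shifts.
- tray: Fixed shallow stainless returns tray, 130 mm (its x) by 100 mm (its y), 16 mm high, open on top. Origin at the centre of its underside on the bench, z up.
- lens_canister_1: Black round lens canister, 37 mm across, 62 mm high, a bystander. Origin at the centre of its underside.
- lens_canister_2: White round lens canister, 41 mm across, 50 mm high, a bystander. Origin at the centre of its underside.
- objective_20: Microscope objective standing on the bench, 28 mm across, 44 mm high, a bystander. Origin at the centre of its underside.

How it is judged:
On the way, in this order (a step that is already met when the one before it is completed fails the run):
1. the rattling case is held clear of the rack and the part inside has slid to its one end (height (world z) of case_q above 0.05 m and distance between insert and stop_front below 0.012 m), for 0.02 s.
2. still held clear, the part inside has slid to the other end: the case was shaken (height (world z) of case_q above 0.05 m and distance between insert and stop_back below 0.012 m), for 0.02 s.
At the end, for the whole second after the job is handed in: The rattling case is held still in the fingers, level within 0.2 rad, underside 60 to 220 mm above the bench, middle within 40 mm of the tray's middle from above, resting on nothing; both quiet cases stand upright, released, fully down, within 12 mm of a nest's centre (horizontal distance between case_q and tray below 0.04 m and height (world z) of case_q between 0.06 and 0.22 m and angle between case_q's own z axis and vertical below 0.2 rad and linear speed of case_q below 0.05 m/s and contact force between the fingers and case_q above 2 N and contact force between case_q and tray below 0.1 N and (horizontal distance between case_p and nest_1 below 0.012 m or horizontal distance between case_p and nest_2 below 0.012 m or horizontal distance between case_p and nest_3 below 0.012 m) and height (world z) of each of case_p, case_r below 0.014 m and angle between each of case_p, case_r's own z axis and vertical below 0.1 rad and linear speed of each of case_p, case_r below 0.03 m/s and contact force between the fingers and case_p below 0.2 N and (horizontal distance between case_r and nest_1 below 0.012 m or horizontal distance between case_r and nest_2 below 0.012 m or horizontal distance between case_r and nest_3 below 0.012 m) and contact force between the fingers and case_r below 0.2 N); the arm keeps its last pose, push and grip.
It fails at once if a bystander is pushed more than 30 mm (distance of any of lens_canister_1, lens_canister_2, objective_20 from where it was at the start of the episode above 0.03 m).
It also fails if it takes over 72 s, if anything falls off the work surface, if the arm or the gripper's body presses on something with over 40 N, if the wrist force passes 120 N, or if a joint passes its speed limit or range.

## Robot

A 6-joint arm with a two-finger parallel gripper is mounted at the origin on a cart in front of the work surface, level with it; the furniture and walls round the work are solid. World frame = base frame: x ahead of the robot, y to its left, z up, the work surface at z = 0. Lengths are in m, angles in rad, forces in N, time in s.
With the tool pointing down it reaches from about 0.375 to 0.925 m from the base axis. Payload 5.7 kg.
Tool frame: the origin (TCP) lies midway between the tips of the shut fingers; the grasp point (between the pads) lies 19 mm behind it; z points along the fingers, y is the line along which they close (so a half turn about z gives the same grasp; the last joint's range is limited). The gripper opens to 88 mm and grips with 3 to 60 N. Pads are 20 mm wide; open, the fingers measure 115 mm over their backs; the gripper's body (75 mm by 178 mm) begins 61 mm behind the grasp point.
Start: joints at [1.118, 0.359, 1.51, -0, 1.272, -0.115], TCP at [0.199, 0.566, 0.223] pointing down, gripper open.
Joint ranges: [-2.97, 2.97], [-1.01, 2.36], [0.21, 2.38], [-0.96, 4.11], [0.2, 2.71], [-2.98, 2.98]. Speed limits (rad/s): [2.39, 2.39, 3.14, 3.14, 3.14, 3.14].

## Interface

Orientations are given as a unit quaternion [x, y, z, w].
In Python, from bench import move_ptp, servo_line, goto_joints, move_gripper, sleep, inverse_kinematics, capture, PlanningError, close_job, spot_in, silhouettes, current_clock, current_joint_pos, current_qvel, current_joint_torque, current_position, current_orientation, current_force, current_torque, current_finger_gap, current_grip_force gives the robot as it stands. Calls block until the motion is done:
- move_ptp(position, orientation): joint-space move of the TCP to a pose.
- servo_line(position, orientation=None, rate=0.15, contact_N=None): straight line of the TCP; orientation=None keeps the orientation; rate is the mean speed in m/s. With contact_N (N) it stops when the force on the tool has changed by that much, and returns True; else False.
- goto_joints(angles): joint-space move.
- move_gripper(opening): finger opening in m; the grip force is fixed at half the most; returns when the fingers have stopped.
- sleep(seconds).
- inverse_kinematics(position, orientation): joint angles nearest the present ones, or None.
- capture(name): name is "scene" or "top"; returns a dict with "image" (384x512x3 uint8, blue, green, red), "range_z" (384x512 float32, m along the optical axis (not along the pixel's ray), 0 where there is no reading), "intrinsics" (3x3 intrinsics, pixels), "k1" (the pictures are not rectified: a ray, as slopes to the right and down, at radius r is drawn at 1 + k1 r^2 times it, then the intrinsics apply), "R" (3x3) and "t" (3): a world point X has camera coordinates R X + t. Camera axes: x right, y down, z forward; pixel columns grow to the right and rows downward; lengths in m; the calibration is good to about 2 mm. A picture is of the moment at which its call begins.
A pose or a line that the arm cannot do raises PlanningError and nothing moves.
- close_job(): hands the job in; it is judged then, once.
Trained networks look in the newest picture that a camera, given by its name, has taken for a name from the list of things; names that differ only in an ending like _2 or _b are one class to them, and where a whole thing is asked for, a point or a joint stands for the part that bears it (a point fixed in the world has none). Each returns a list of dicts, best first, with "conf" (0 to 1); they miss things now and then, are a little off and sometimes report something else, mostly with a low value. They report only what shows in the picture. A call takes as long as a camera call.
- spot_in(camera, query): "xy" ([column, row] in pixels, amid what is visible of it).
- silhouettes(camera, query): "region" (384x512 bool, what is visible of it) and "xy" ([column, row] in pixels, amid what is visible of it).
Readings, each from a call of its own:
- current_clock(): time.
- current_joint_pos(): joint angles.
- current_qvel(): joint speeds.
- current_joint_torque(): joint torques, N m.
- current_position(): TCP position.
- current_orientation(): TCP orientation.
- current_force(): force on the tool from outside, world axes, zero at the start.
- current_torque(): the same for the moment, N m.
- current_finger_gap(): finger opening in m.
- current_grip_force(): force on a finger pad.
Only numpy, scipy, OpenCV 4.12 (cv2) and the standard library are available. Lean on these libraries where they do the work, as an engineer would, in place of code of your own. Each camera call takes 0.05 s, during which the arm holds its last target. There are 200 camera calls.

## Working session

There is one attempt and no reset: what is moved stays moved. The work goes in short steps, each a Python script; the robot and the scene stay as the last script left them, time stands still between calls to the robot, and variables do not carry over. Pictures are saved under pics/ and viewed, at most 10 in all, crops included, and the job is handed in when it is done.

```bash
ls; mkdir -p pics; python3 - <<'E'
from bench import *
import cv2,numpy as np
ims=[]
for n in ("scene","top"):
    c=capture(n); ims.append(c["image"]); cv2.imwrite(f"pics/{n}0.png",c["image"])
    print(n,c["intrinsics"].tolist(),c["k1"],np.round(c["R"],3).tolist(),np.round(c["t"],3).tolist())
    for q in ("rack","tray","case_q","nest_1","lens_canister_1","objective_20"):
        try: print(q,[(np.round(d["xy"]).tolist(),round(d["conf"],2)) for d in spot_in(n,q)])
        except Exception as e: print(q,repr(e))
print(current_clock(),current_orientation(),current_finger_gap())
E
```

```text
pics
scene [[361.3434924712252, 0.0, 255.46380023925943], [0.0, 361.3434924712252, 194.5961692403753], [0.0, 0.0, 1.0]] -0.06167479360941448 [[-0.92, -0.392, -0.005], [-0.289, 0.686, -0.668], [0.265, -0.613, -0.744]] [0.56, 0.086, 0.834]
rack [([232.0, 251.0], 0.77)]
tray [([323.0, 186.0], 0.77)]
case_q ValueError('it knows: lens_canister, nest, objective, rack, tray')
nest_1 [([237.0, 252.0], 0.94)]
lens_canister_1 [([244.0, 144.0], 0.55), ([240.0, 129.0], 0.41)]
objective_20 [([204.0, 191.0], 0.47)]
top [[416.66588977263666, 0.0, 256.77797017235577], [0.0, 416.66588977263666, 195.01306374924062], [0.0, 0.0, 1.0]] -0.11392235871165456 [[-0.015, -1.0, -0.004], [-0.992, 0.015, -0.129], [0.129, 0.002, -0.992]] [0.161, 0.563, 0.814]
rack [([218.0, 216.0], 0.65)]
tray [([322.0, 264.0], 0.59), ([249.0, 145.0], 0.5)]
case_q ValueError('it knows: lens_canister, nest, objective, rack, tray')
nest_1 [([214.0, 216.0], 0.7)]
lens_canister_1 [([335.0, 155.0], 0.87), ([359.0, 139.0], 0.77)]
objective_20 [([250.0, 144.0], 0.64)]
0.6 [ 1.68094130e-01  9.85770947e-01 -5.37393104e-05  1.38443736e-05] 0.08806718233561849
```

```bash
cat > h.py <<'E'
from bench import *
import cv2,numpy as np
def world(c,mask=None):
    "world xyz for every pixel from depth (H,W,3), nan where none"
    K=c["intrinsics"];H,W=c["range_z"].shape
    v,u=np.mgrid[:H,:W].astype(float)
    D=np.array([c["k1"],0,0,0,0.])
    p=cv2.undistortPoints(np.stack([u.ravel(),v.ravel()],1)[:,None],K,D)[:,0]
    z=c["range_z"].ravel().astype(float); z=np.where(z>0,z,np.nan)
    X=np.c_[p*z[:,None],z]
    return ((X-c["t"])@c["R"]).reshape(H,W,3)
E
python3 - <<'E'
from h import *
for n in ("scene","top"):
    c=capture(n); P=world(c); np.savez(f"{n}.npz",P=P,im=c["image"])
    for q in ("rack","tray","nest_1","lens_canister_1","objective_20"):
        for d in silhouettes(n,q):
            X=P[d["region"]]; X=X[np.isfinite(X).all(1)]
            if len(X)<5: continue
            top=np.percentile(X[:,2],95); 
            s=X if q in("rack","tray") else X[abs(X[:,2]-top)<.006]
            r=cv2.minAreaRect(s[:,:2].astype(np.float32)*1000)
            print(n,q,round(d["conf"],2),np.round(d["xy"]),"z5,50,95",np.round(np.percentile(X[:,2],[5,50,95]),3),"rect",np.round(r[0]),np.round(r[1]),round(r[2],1))
    # tops at case height
    m=(abs(P[...,2]-.048)<.009)
    nl,L,st,ce=cv2.connectedComponentsWithStats(m.astype(np.uint8))
    for i in range(1,nl):
        if st[i,4]>60:
            X=P[L==i]; r=cv2.minAreaRect(X[:,:2].astype(np.float32)*1000)
            print(n,"blob",st[i,4],np.round(ce[i]),"z",round(np.median(X[:,2]),4),"rect",np.round(r[0],1),np.round(r[1],1),round(r[2],1))
a=cv2.imread("pics/scene0.png");b=cv2.imread("pics/top0.png")
cv2.imwrite("pics/both.png",cv2.resize(np.vstack([a,b]),(448,0) if 0 else (400,600)))
cv2.imwrite("pics/top_b.png",cv2.resize(b,(800,600)))
cv2.imwrite("pics/scene_b.png",cv2.resize(a,(800,600)))
E
```

```text
scene rack 0.98 [236. 253.] z5,50,95 [0.003 0.006 0.014] rect [539. 261.] [271. 148.] 63.9
scene tray 0.74 [235. 253.] z5,50,95 [0.003 0.006 0.014] rect [538. 261.] [270. 147.] 64.1
scene tray 0.57 [322. 186.] z5,50,95 [0.001 0.004 0.015] rect [417.  26.] [103. 131.] 54.2
scene nest_1 0.83 [236. 254.] z5,50,95 [0.003 0.006 0.013] rect [535. 264.] [264. 137.] 63.7
scene lens_canister_1 0.66 [241. 132.] z5,50,95 [0.    0.049 0.063] rect [657. -20.] [17.  4.] 51.9
scene lens_canister_1 0.62 [244. 146.] z5,50,95 [0.008 0.046 0.063] rect [644.  -9.] [31. 30.] 40.2
scene objective_20 0.45 [204. 193.] z5,50,95 [0.003 0.028 0.044] rect [674. 172.] [14. 15.] 83.3
scene blob 294 [172.  36.] z 0.0477 rect [1184.7 -507.1] [283.9  14.8] 58.9
scene blob 73 [375.  52.] z 0.0489 rect [ 413.1 -688.4] [64.3 32.7] 15.1
scene blob 85 [216.  67.] z 0.0482 rect [ 903.6 -354.1] [68.8 25.7] 58.1
scene blob 281 [25. 84.] z 0.0483 rect [1463.7   -8.6] [174.5  32.8] 62.8
scene blob 3631 [315. 129.] z 0.0461 rect [ 549.9 -193.6] [235.8 417. ] 63.7
scene blob 80 [ 91. 148.] z 0.0483 rect [1026.9  165. ] [  2.6 2
[... 1347 characters left out ...]
.   6.] z 0.0482 rect [990.1 391. ] [ 4.  35.3] 63.1
top blob 166 [480.  41.] z 0.0475 rect [ 902.  -356.8] [71.8 24.7] 59.5
top blob 163 [224. 104.] z 0.0482 rect [756.1 219.1] [142.7   3.6] 62.7
top blob 302 [360. 136.] z 0.0499 rect [685.  -62.7] [40.2 37.7] 22.2
top blob 69 [269. 149.] z 0.0489 rect [659.2 125.8] [68.2  3.4] 57.9
top blob 77 [390. 151.] z 0.0467 rect [ 647.7 -125.9] [17.  30.7] 64.2
top blob 1326 [160. 189.] z 0.0479 rect [579.9 350.3] [ 51.7 112.1] 62.7
top blob 1313 [203. 210.] z 0.0482 rect [535.4 261.9] [ 49.8 110.2] 63.0
top blob 4286 [397. 268.] z 0.0461 rect [ 419.9 -113.2] [250.4 131.5] 46.9
top blob 1355 [247. 231.] z 0.0482 rect [492.3 172.1] [ 50.1 112.6] 63.2
```

View pics/top_b.png

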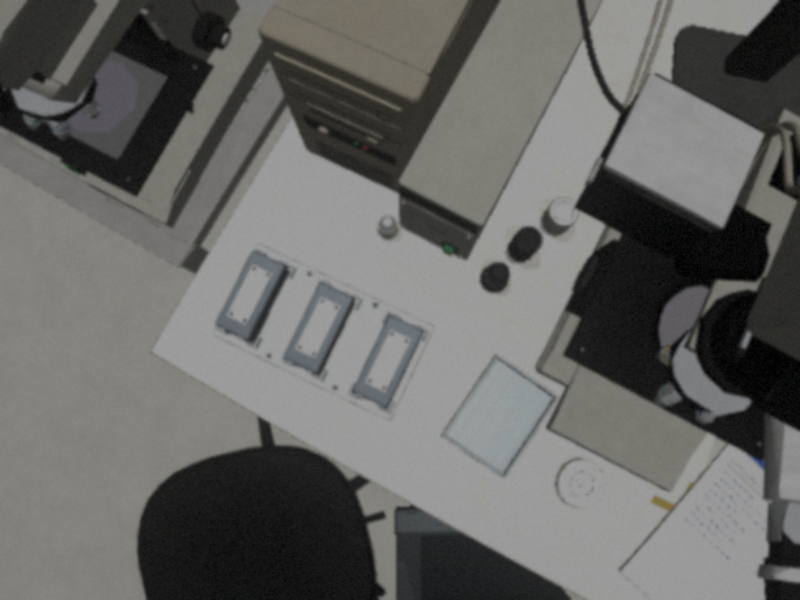

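View pics/scene_b.png

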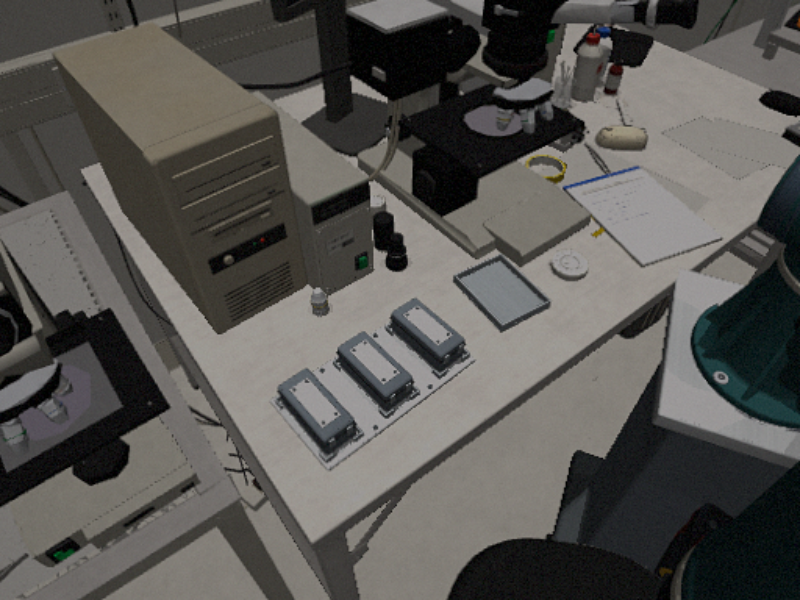

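The top view shows the three cases at about px (252,292), (320,328) and (388,362) in the 800x600 picture. The tray is at (500,415), the objective at (388,226), and the two canisters with the PC towers stand behind. The scene view agrees, and both views put the case tops at z≈0.048 (6+42 mm) with a 100 mm pitch.

```bash
cat >> h.py <<'E'
YAW=np.radians(63.6)            # rack y in the world
RY=np.array([np.cos(YAW),np.sin(YAW),0]); RX=np.array([np.sin(YAW),-np.cos(YAW),0])
C=np.array([.5351,.2621,0]); NEST=[C-.1*RY,C,C+.1*RY]; TRAY=np.array([.419,.025,0])
a=(np.pi/2-YAW)/2; Q=[np.sin(a),np.cos(a),0,0]
ZG=.014; UP=np.array([0,0,1.])
def moment(n=10):
    v=[]
    for _ in range(n): sleep(.02); v.append(np.r_[np.dot(current_torque(),RY),current_force()])
    return np.mean(v,0)
def grab(i):
    move_ptp(NEST[i]+.13*UP,Q); servo_line(NEST[i]+(ZG)*UP,Q,rate=.1,contact_N=8)
    print("at",np.round(current_position(),4),np.round(current_force(),2))
    move_gripper(.03); print("gap",current_finger_gap(),"grip",current_grip_force())
    servo_line(NEST[i]+.16*UP,Q,rate=.12)
def shake(i,d=.08,rate=.32):
    out=[]; b=NEST[i]+.16*UP; sleep(.3); out.append(moment())
    for k in range(2):
        servo_line(b-d*RX,Q,rate=rate); sleep(.3); out.append(moment())
        servo_line(b,Q,rate=rate); sleep(.3); out.append(moment())
    print(np.round(out,3)); return out
E
python3 - <<'E'
from h import *
P=np.load("top.npz")["P"].reshape(-1,3); P2=np.load("scene.npz")["P"].reshape(-1,3); P=np.r_[P,P2]
P=P[np.isfinite(P).all(1)]; r=P-C; x,y=r@RX,r@RY
for lo in np.arange(-.25,.26,.05):
    s=(y>lo)&(y<lo+.05)&(P[:,2]>.06)&(x>-.15)&(x<.4); print(round(lo,2),s.sum(), np.round(np.percentile(x[s],[1,5]),3) if s.any() else "", round(P[s,2].max(),2) if s.any() else "")
grab(0)
print(current_clock(),np.round(current_force(),2),current_finger_gap())
E
```

```text
-0.25 6171 [0.2   0.202] 0.38
-0.2 708 [0.156 0.16 ] 0.3
-0.15 4855 [0.167 0.169] 0.25
-0.1 5625 [0.169 0.17 ] 0.2
-0.05 7663 [0.172 0.175] 0.33
-0.0 6639 [0.211 0.212] 0.33
0.05 6361 [0.211 0.212] 0.33
0.1 5789 [0.212 0.214] 0.33
0.15 0  
0.2 154 [0.106 0.131] 0.15
0.25 5057 [0.044 0.051] 0.15
at [0.4911 0.1727 0.0145] [-0.02 -0.33  0.44]
gap 0.04992309151682588 grip 29.997453689575195
6.3583 [-0.49  0.03 -3.54] 0.049877542741074886
```

```bash
python3 - <<'E'
from h import *
shake(0)
print(current_clock(),current_finger_gap(),np.round(current_position(),4))
c=capture("scene"); cv2.imwrite("pics/held1.png",c["image"])
E
```

```text
[[-0.007 -0.111 -0.041 -3.969]
 [-0.063 -0.102  0.127 -4.08 ]
 [ 0.075  0.042  0.281 -4.033]
 [-0.068  0.285 -0.223 -3.936]
 [ 0.092  0.078 -0.121 -4.001]]
10.2917 0.05016304633992552 [0.4902 0.1728 0.1601]
```

View pics/held1.png

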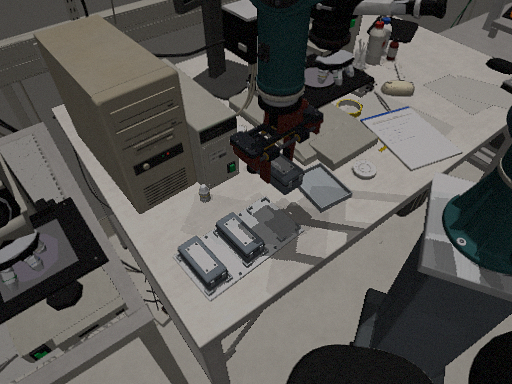

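Returning to the same pose, the moment moved from -0.007 to +0.075 and +0.092, and it read about -0.065 after the opposite strokes. So case 1 should be the rattler. The picture shows it held at about px (283,172) over its empty nest, with the other two cases still in the rack. A slow move will confirm this, because the moment should then stay where it is. After that I carry it to the tray.

```bash
python3 - <<'E'
from h import *
b=NEST[0]+.16*UP
servo_line(b-.08*RX,Q,rate=.03); sleep(.3); print("slow -x",np.round(moment(),3))
servo_line(b,Q,rate=.32); servo_line(b-.08*RX,Q,rate=.32); servo_line(b,Q,rate=.03); sleep(.3); print("brisk -x, slow back",np.round(moment(),3))
P=np.r_[np.load("top.npz")["P"].reshape(-1,3),np.load("scene.npz")["P"].reshape(-1,3)]
P=P[np.isfinite(P).all(1)]; r=P-TRAY; x,y=r@RX,r@RY
for h in (.03,.06,.1,.15):
    s=(P[:,2]>h)&(abs(x)<.12)&(abs(y)<.14)&(P[:,2]<.5); print(h,s.sum(),np.round([x[s].min(),y[s].max()],3) if s.any() else "")
print(current_clock())
E
```

```text
slow -x [ 0.065  0.023 -0.137 -3.928]
brisk -x, slow back [-0.064 -0.068  0.01  -3.945]
0.03 10703 [-0.054  0.14 ]
0.06 7190 [ 0.057 -0.009]
0.1 7190 [ 0.057 -0.009]
0.15 7190 [ 0.057 -0.009]
17.7083
```

```bash
python3 - <<'E'
from h import *
for n in("top","scene"):
    P=np.load(n+".npz")["P"]; r=P-TRAY; x,y=r@RX,r@RY
    s=(P[...,2]>.06)&(abs(x)<.12)&(abs(y)<.14)&(P[...,2]<.5)
    if not s.any(): print(n,"none");continue
    v,u=np.nonzero(s); print(n,s.sum(),"px",u.min(),u.max(),v.min(),v.max())
    for lo in np.arange(.05,.5,.05):
        k=s&(P[...,2]>lo)&(P[...,2]<=lo+.05)
        if k.sum()>5: print(round(lo,2),k.sum(),np.round([P[k][:,0].min(),P[k][:,0].max(),P[k][:,1].min(),P[k][:,1].max()],3), np.round([x[k].min(),x[k].max(),y[k].min(),y[k].max()],3))
E
```

```text
top 5057 px 360 511 192 281
0.15 1601 [ 0.427  0.521 -0.137 -0.021] [ 0.077  0.12  -0.14  -0.009]
0.2 194 [ 0.434  0.485 -0.121 -0.102] [ 0.073  0.12  -0.122 -0.094]
0.25 776 [ 0.43   0.486 -0.145 -0.104] [ 0.076  0.12  -0.14  -0.091]
0.3 448 [ 0.444  0.483 -0.146 -0.113] [ 0.097  0.12  -0.14  -0.095]
0.35 489 [ 0.411  0.485 -0.135 -0.105] [ 0.06  0.12 -0.14 -0.09]
0.4 1232 [ 0.415  0.478 -0.133 -0.102] [ 0.064  0.12  -0.14  -0.105]
0.45 317 [ 0.467  0.505 -0.116 -0.064] [ 0.098  0.12  -0.105 -0.047]
scene 2133 px 295 369 0 113
0.15 644 [ 0.427  0.521 -0.151 -0.021] [ 0.077  0.12  -0.14  -0.009]
0.2 177 [ 0.434  0.485 -0.13  -0.101] [ 0.073  0.12  -0.119 -0.093]
0.25 375 [ 0.429  0.485 -0.152 -0.104] [ 0.076  0.12  -0.14  -0.091]
0.3 347 [ 0.443  0.483 -0.153 -0.113] [ 0.095  0.12  -0.14  -0.095]
0.35 470 [ 0.41   0.484 -0.144 -0.103] [ 0.06   0.12  -0.14  -0.088]
0.4 120 [ 0.408  0.477 -0.135 -0.103] [ 0.057  0.119 -0.14  -0.105]
```

The microscope overhangs near the tray. The gripper body keeps about 40 mm clear of its stage, so I approach slowly, aim about 12 mm to the far side, and keep a contact guard on.

```bash
python3 - <<'E'
from h import *
T=TRAY+np.array([-.004,.011,0])
print(servo_line(T+.16*UP,Q,rate=.06,contact_N=10), servo_line(T+.105*UP,Q,rate=.06,contact_N=10))
sleep(.3); print(np.round(current_position(),4),current_orientation(),np.round(moment(),3),current_finger_gap(),current_clock())
for n in("top","scene"):
    c=capture(n); P=world(c)
    cv2.imwrite(f"pics/{n}_end.png",c["image"])
    if n=="scene": X=P.reshape(-1,3)
    for i in (1,2):
        r=P-NEST[i]; m=(abs(r@RX)<.075)&(abs(r@RY)<.045)&(abs(P[...,2]-.048)<.008)
        if m.sum()>50: q=cv2.minAreaRect(P[m][:,:2].astype(np.float32)*1000); print(n,i,m.sum(),np.round(q[0]),np.round(q[1]),round(np.median(P[m][:,2]),4))
cv2.imwrite("pics/end.png",np.hstack([cv2.imread("pics/scene_end.png")[60:360,80:480],cv2.imread("pics/top_end.png")[60:360,100:500]]))
E
```

```text
False False
[0.4152 0.036  0.1052] [2.28347452e-01 9.73579661e-01 4.01983355e-05 2.86875880e-04] [-0.07  -0.085 -0.335 -4.198] 0.05011463506351394 21.9917
top 1 1304 [535. 262.] [ 50. 110.] 0.0482
top 2 1317 [580. 350.] [ 52. 112.] 0.048
scene 1 1004 [535. 263.] [ 50. 113.] 0.048
scene 2 1171 [579. 352.] [ 51. 113.] 0.0477
```

View pics/end.png

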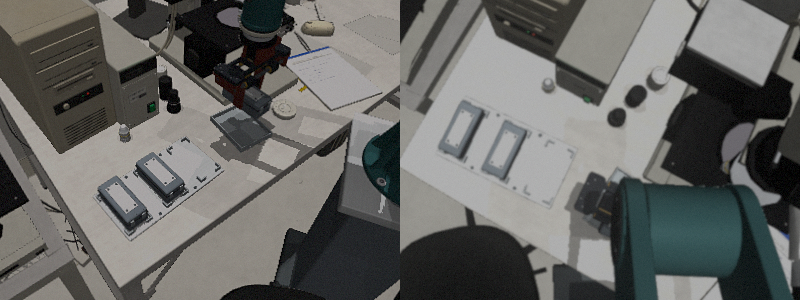

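Left view: the case is held at about px (250,100) over the tray at (240,125), and both other cases are in their nests. Right view: the arm hides the tray, and the bystanders are where they were. I'll check that the case is level from the depth readings before handing in.

```bash
python3 - <<'E'
from h import *
c=capture("scene"); P=world(c); p=np.array(current_position())*[1,1,0]
r=P-p; x,y=r@RX,r@RY; z=P[...,2]
for lo in np.arange(-.06,.06,.015):
    k=(x>lo)&(x<=lo+.015)&(abs(y)<.028)&(z>.06)&(z<.16)
    if k.sum()>3: print(round(lo,3),k.sum(),np.round(np.percentile(z[k],[2,50,98]),3))
E
```

```text
-0.06 235 [0.101 0.128 0.14 ]
-0.045 177 [0.103 0.138 0.141]
-0.03 167 [0.102 0.138 0.141]
-0.015 154 [0.103 0.14  0.158]
0.0 10 [0.137 0.139 0.155]
0.015 32 [0.1   0.113 0.124]
0.03 41 [0.099 0.112 0.124]
0.045 23 [0.101 0.11  0.123]
```

The case is level: its top is at about 0.139 and its underside at about 0.097.

```bash
python3 -c "
from bench import *
print(close_job())"
```

```text
the job is handed in; nothing more can be done
None
```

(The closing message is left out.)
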